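# Hang the bag clipper in its balancer arm

## Robot

A 7-joint arm with a two-finger parallel gripper is mounted at the origin on the work surface. World frame = base frame: x ahead of the robot, y to its left, z up, the work surface at z = 0. Lengths are in m, angles in rad, forces in N, time in s.
With the tool pointing down it reaches from about 0.425 to 0.925 m from the base axis. Payload 6.8 kg.
Tool frame: the origin (TCP) lies between the finger pads; the fingertips stand r.tip_extent ahead of it and the grasp point (between the pads) lies 5 mm behind it (r.tip_extent is the distance from the TCP to the fingertips, in m); y points along the fingers, x is the direction in which the jaws open and shut, and the axes are right-handed (so a half turn about y gives the same grasp; the last joint's range is limited). The gripper opens to 85 mm and grips with 20 to 120 N. Pads are 22 mm wide; open, the fingers measure 114 mm over their backs; the gripper's body (76 mm by 85 mm) begins 54 mm behind the grasp point. The pads swing forward as they close: fully open they stand 13 mm farther back than shut.
Start: joints at [-1.229, 0.477, 0.022, 1.555, -0.011, 1.109, -0.083], TCP at [0.293, 0.608, 0.245] pointing down, gripper open.
Joint ranges: [-2.96, 2.96], [-0.34, 2.1], [-1.41, 1.46], [0.24, 2.44], [-1.37, 4.51], [0.17, 1.92], [-2.96, 2.96]. Speed limits (rad/s): [2.39, 2.39, 3.14, 3.14, 3.14, 3.14, 3.14].

## Interface

Orientations are given as a rotation vector (axis times angle).
In Python, from bench import r gives the robot as it stands.
- The arm moves only by the tool send_rows, never from a script. Its argument "plan" is a list of rows, each a list of 5 numbers: the shift along the tool's x, y, z in cm, then the turn about the tool's y in degrees, then the opening, from 0 (shut) to 1 (fully open). In form: [[dx, dy, dz, spin, grip], ...]. A call has 1 to 12 rows; each row shifts and turns the commanded pose from where the row before left it, along the tool's axes as they then stand; what a row does not reach is not made up. A row lasts 1/8 s, in which the tool goes at most 62.5 mm and 10.7 degrees, less where a joint would pass 70% of its speed; a pose out of reach is approached as far as the arm can. A call is refused whole if a number of a shift passes 6.25 or a number of a turn 10.7, either way. A call with a gripper value outside its range is refused whole. The fingers move at their own pace and stop on an object; "force" is the grip in N (left out, the last holds). Time passes only in rows, so rows that do not move let the fingers close. It gives the time, the measured TCP pose, the force and the opening at its end, in the units of the state.
- r.get_obs(): the state, without advancing time (a new reading comes with each control period).
- r.grab_frame(name): name is "side" or "top" or "wrist"; returns a dict with "image" (420x560x3 uint8, red, green, blue), "camera_matrix" (3x3 intrinsics, pixels), "cam_to_world" (4x4, takes a point from camera to world coordinates). Camera axes: x right, y down, z forward; pixel columns grow to the right and rows downward; lengths in m; the calibration is good to about 2 mm. A picture is of the moment at which its call begins. There is no depth.
- r.hand_in(): hands the job in, once; it reports no verdict.
Trained networks look in the newest picture that a camera, given by its name, has taken for a name from the list of things; names that differ only in an ending like _2 or _b are one class to them, and where a whole thing is asked for, a point or a joint stands for the part that bears it (a point fixed in the world has none). Each returns a list of dicts, best first, with "p" (0 to 1); they miss things now and then, are a little off and sometimes report something else, mostly with a low value. They report only what shows in the picture. A call takes as long as a camera call. They do not tell look-alikes from the thing itself.
- r.recognise(camera, target): "rect" ([left, top, right, bottom] in pixels, round what is visible of it).
The state is a dict: "clock": time; "joints": joint angles; "qvel": joint speeds; "tau": joint torques, N m; "tcp_pos": TCP position; "orientation": TCP orientation; "contact_force": force on the tool from outside, world axes, zero at the start; "moment": the same for the moment, N m; "grip_width": finger opening in m.
Only numpy, scipy, OpenCV 4.12 (cv2) and the standard library are available. Lean on these libraries where they do the work, as an engineer would, in place of code of your own. Each camera call takes 0.05 s, during which the arm holds its last target.

## Task

Put the cordless bag clipper away: pick it up by its black grip, slip its neck into the fork of the spring-balanced arm and seat its collar in the pocket. Keep hold and go down with the arm as it sinks, never forcing it, and let go only when the arm carries the whole weight and has settled, so that it neither drops nor springs up. Leave the bottle, tub and carton alone.

Things in the scene. Friction and masses are not known exactly. Their poses are not given: they have to be found in the camera images.
- clipper_grip (a point): Bag clipper standing upright on its C-shaped steel jaw (64 x 46 mm foot, 55 mm high). Above: steel neck 22 mm across (55-87 mm above the foot), aluminium collar (87-95 mm, 46 mm across), round black grip 38 mm across (95-180 mm, the top), taken in any yaw. Weight differs each time, 0.4 to 0.9 kg. This point: on the grip's axis, 145 mm above the foot, 58 mm above the collar's underside; z up.
- clipper_collar (a point): Centre of the underside of the clipper's collar, on the tool's axis, 87 mm above the foot and 58 mm below the grip point; z up along the tool. The collar is 8 mm thick, 46 mm across, its lower edge tapered to 40 mm.
- yoke_seat (a point): Centre of the seat on the fork's flat steel top, where the centre of the collar's underside comes to rest; about 245 mm above the bench with no load. -x points outward from the post, to the fork's open mouth; z is always up. The neck goes in through the mouth with the collar above the lips, then the collar is lowered into the pocket.
- yoke: Steel fork at the arm's end, 10 mm thick, slot 28 mm wide open at the mouth. Orange rims round the seat form a 50 x 50 mm pocket for the collar: sides and back 10 mm high, two lips 9 mm high at the mouth. Origin: the arm's upper end pivot, 62 mm behind the seat (+x) and 6 mm below it; axes as the seat's. Nothing behind stands above the rims.
- sink (a joint): Sinking of the arm, rad: 0 top stop (unloaded), 0.62 bottom stop. Parallelogram with links of 240 mm rising outward at 0.30 rad when s = 0; at s the level fork is 0.24*(sin 0.3 - sin(0.3 - s)) m lower and 0.24*(cos(0.3 - s) - cos 0.3) m farther out. About 2 N on the fork start it, then some 16 mm per further newton: a hung clipper settles 25 to 125 mm down. Damped.
- swing (a joint): Turn of the whole arm about the upright post, rad, positive anticlockwise from above; it turns freely, with slight friction (about 0.4 N at the fork), and stays where it is left.
- balancer: The fixed post of the arm on a 130 mm square steel base plate; origin at the centre of the plate's underside. The arm stretches from it along its -x axis when swing is 0; the seat is about 0.33 m from the post's axis.
- bottle_mid (a point): Grey bottle with blue cap, 66 mm diameter, 170 mm tall; its centre. Leave it alone.
- tub_mid (a point): White open tub, 110 mm diameter, 75 mm tall; its centre. Leave it alone.
- carton_mid (a point): Cardboard carton of clips, 100 x 70 x 50 mm; its centre. Leave it alone.
Not all that is in view belongs to the job. What is shaped like the part that bears clipper_grip but yellow is not meant.

How it is judged:
On the way, in this order (a step that is already met when the one before it is completed fails the run):
1. the clipper is lifted clear of the bench (height (world z) of clipper_collar above 0.14 m), for 0.2 s.
2. the collar sits in the pocket of the fork while the clipper is still held (horizontal distance between clipper_collar and yoke_seat below 0.006 m and z of clipper_collar in the frame of yoke_seat between -0.004 and 0.004 m and contact force between the fingers and clipper above 0.5 N), for 0.2 s.
At the end, for the whole second after the job is handed in: The clipper hangs upright (within 0.1 rad) in the fork, its collar flat in the pocket (centre within 6 mm of the seat's centre, within 4 mm in height), the arm sunk under the weight between its stops and at rest, with the clipper let go (horizontal distance between clipper_collar and yoke_seat below 0.006 m and z of clipper_collar in the frame of yoke_seat between -0.004 and 0.004 m and angle between clipper_collar's own z axis and vertical below 0.1 rad and value of joint sink between 0.05 and 0.6 rad and velocity of joint sink between -0.05 and 0.05 rad/s and linear speed of clipper below 0.02 m/s); the robot touches nothing.
It fails at once if the clipper is let go before the arm has settled under it: not held, the fork sinks or springs up faster than about 70 mm/s (distance between clipper_collar and yoke_seat below 0.04 m and contact force between the fingers and clipper below 0.05 N and (velocity of joint sink above 0.3 rad/s or velocity of joint sink below -0.3 rad/s)).
It fails at once if the clipper is forced against the fork with more than 20 N (contact force between clipper and yoke above 20 N).
It fails at once if the clipper is tipped over or dropped (angle between clipper_collar's own z axis and vertical above 0.6 rad).
It fails at once if the bottle, tub or carton is moved by more than 25 mm (distance of any of bottle_mid, tub_mid, carton_mid from where it was at the start of the episode above 0.025 m).
It also fails if it takes over 54 s, if anything falls off the work surface, if the arm or the gripper's body presses on something with over 40 N, if the wrist force passes 120 N, or if a joint passes its speed limit or range.

## Working session

There is one attempt and no reset: what is moved stays moved. The work goes in short steps, Python scripts to look and compute and a tool call to move; the robot and the scene stay as the last step left them, time stands still between calls to the robot, and variables do not carry over. Pictures are saved under pics/ and viewed, and the job is handed in when it is done.

Besides the shell and the picture viewer there is one more tool, called after ">>>" by a JSON object that holds its "fn" and its "kwargs", one argument or row to a line. send_rows: Moves the arm, as the interface text tells. Its arguments: {"type":"object","properties":{"plan":{"type":"array","items":{"type":"array","items":{"type":"number"}}},"force":{"type":"number"}},"required":["plan"]}

```bash
mkdir -p pics; ls
python3 - <<'E'
from bench import r
import cv2
o=r.get_obs()
for k,v in o.items(): print(k,v)
print(r.tip_extent)
for c in ["side","top","wrist"]:
    f=r.grab_frame(c); cv2.imwrite(f"pics/{c}0.png",f["image"][:,:,::-1]); print(c,f["camera_matrix"].tolist(),f["cam_to_world"].round(4).tolist())
    for t in ["clipper_grip","clipper_collar","yoke","yoke_seat","balancer","bottle_mid","tub_mid","carton_mid"]:
        print(t,[(d["rect"],round(d["p"],2)) for d in r.recognise(c,t)])
E
```

```text
pics
clock 0.0
joints [-1.22911085  0.47779478  0.02235224  1.55647694 -0.01150481  1.10932291
 -0.08308995]
qvel [ 0.00096181  0.0003686  -0.000634   -0.00033786  0.00016961 -0.00049037
 -0.00017327]
tau [ 3.90906862e-04 -5.96460021e+01  1.60711806e+00 -2.81187093e+01
  1.23823987e-02  9.39129386e-03 -5.67957159e-06]
tcp_pos [0.29323517 0.60732656 0.24431876]
orientation [-1.39016816 -0.87075292  0.87322534]
contact_force [0.22007491 0.38213615 0.61432319]
moment [ 0.02182213 -0.0180943  -0.02677575]
grip_width 0.085261342977049
0.014
side [[526.2339492405536, 0.0, 277.65225604076653], [0.0, 526.2339492405536, 210.00052412370385], [0.0, 0.0, 1.0]] [[0.9744, -0.1569, 0.161, 0.3102], [-0.2246, -0.6512, 0.7249, -1.1685], [-0.0089, -0.7425, -0.6697, 1.1844], [0.0, 0.0, 0.0, 1.0]]
clipper_grip [([309.4, 228.0, 327.7, 284.3], 0.88), ([258.7, 235.2, 282.0, 291.1], 0.83), ([240.4, 268.3, 275.6, 322.4], 0.58)]
clipper_collar [([310.5, 226.8, 328.1, 282.6], 0.91), ([259.7, 232.1, 283.1, 292.3], 0.83), ([249.2, 267.6, 272.6, 329.4], 0.6)]
yoke [([268.5, 145.2, 301.9, 169.2], 0.68)]
yoke_seat [
[... 785 characters left out ...]
23.6, 316.6, 242.3], 0.53)]
yoke [([209.8, 177.6, 243.0, 207.9], 0.72)]
yoke_seat [([211.5, 180.7, 243.0, 206.4], 0.95)]
balancer [([122.4, 182.1, 247.0, 221.1], 0.64), ([126.1, 178.0, 247.3, 209.8], 0.23)]
bottle_mid [([343.4, 158.5, 366.4, 184.9], 0.76)]
tub_mid [([392.1, 256.6, 425.9, 289.7], 0.66)]
carton_mid [([265.5, 142.1, 298.5, 174.7], 0.56)]
wrist [[325.7347633329911, 0.0, 282.33180267805517], [0.0, 325.7347633329911, 212.07151501112486], [0.0, 0.0, 1.0]] [[0.4349, 0.8565, 0.2778, 0.2236], [0.9005, -0.4137, -0.1342, 0.6403], [0.0, 0.3085, -0.9512, 0.3736], [0.0, 0.0, 0.0, 1.0]]
clipper_grip []
clipper_collar []
yoke []
yoke_seat []
balancer []
bottle_mid []
tub_mid []
carton_mid []
```

View pics/side0.png

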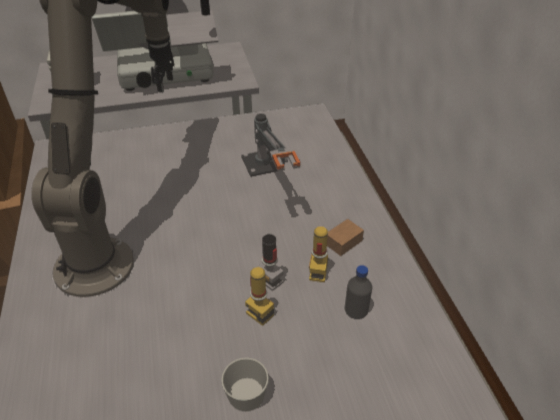

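View pics/top0.png

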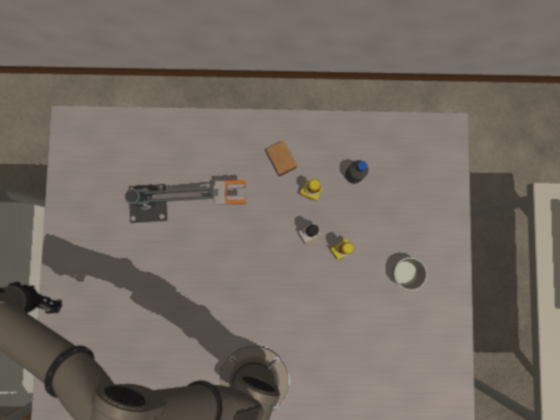

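Run:
```python
import cv2
a=cv2.imread('pics/side0.png')[100:340,200:400]; cv2.imwrite('pics/side0z.png',cv2.resize(a,(600,600*240//200)[:2] if 0 else (500,600),interpolation=2))
a=cv2.imread('pics/top0.png')[120:300,110:370]; cv2.imwrite('pics/top0z.png',cv2.resize(a,(780,540),interpolation=2))
```

```text
(no output)
```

View pics/side0z.png

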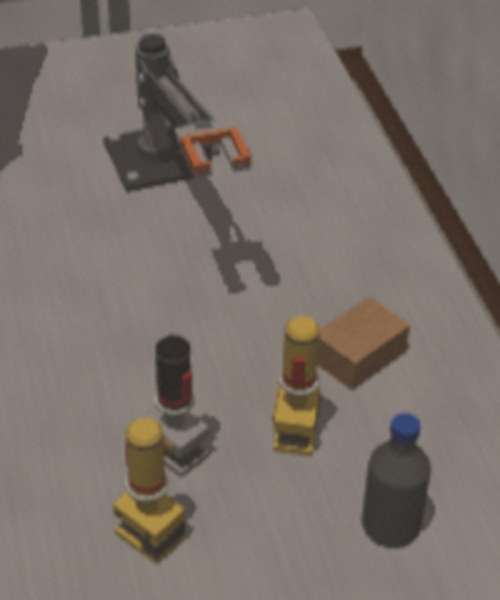

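View pics/top0z.png

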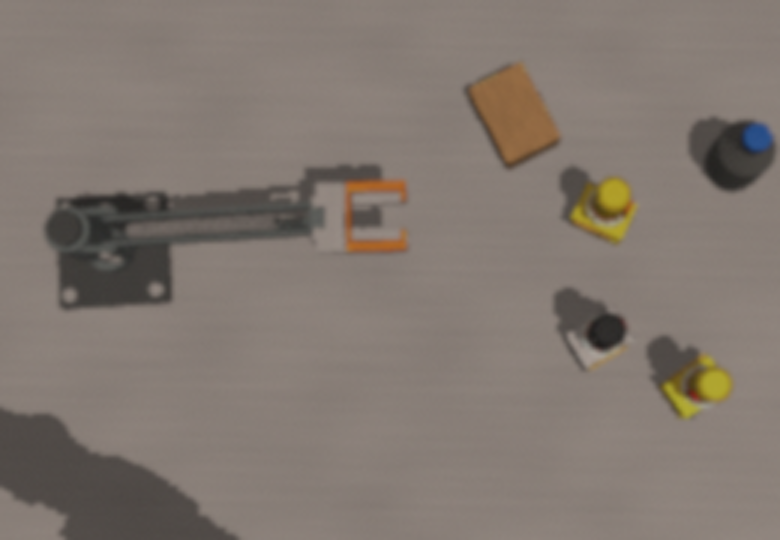

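```bash
cat > h.py <<'E'
import numpy as np, cv2, pickle
from scipy.spatial.transform import Rotation as R
def cam(f): 
    return f["camera_matrix"], f["cam_to_world"]
def proj(f,P):
    K,T=cam(f); p=np.linalg.inv(T)@np.append(P,1); q=K@p[:3]; return q[:2]/q[2]
def ray(f,uv):
    K,T=cam(f); d=T[:3,:3]@np.linalg.solve(K,[uv[0],uv[1],1]); return T[:3,3],d/np.linalg.norm(d)
def atz(f,uv,z):
    o,d=ray(f,uv); return o+d*(z-o[2])/d[2]
def tri(rs):
    A=np.zeros((3,3));b=np.zeros(3)
    for o,d in rs:
        M=np.eye(3)-np.outer(d,d);A+=M;b+=M@o
    p=np.linalg.solve(A,b); return p,[np.linalg.norm((np.eye(3)-np.outer(d,d))@(p-o)) for o,d in rs]
E
python3 - <<'E'
from bench import r
from h import *
o=r.get_obs(); print(R.from_rotvec(o["orientation"]).as_matrix().round(4))
s=r.grab_frame("side");t=r.grab_frame("top");pickle.dump((s,t),open("f0.pkl","wb"))
def blob(f,rect,fn):
    a=f["image"].astype(int);m=np.zeros(a.shape[:2],bool);x0,y0,x1,y1=rect
    m[y0:y1,x0:x1]=fn(a)[y0:y1,x0:x1]
    n,l,st,c=cv2.connectedComponentsWithStats(m.astype(np.uint8)); i=1+np.argmax(st[1:,4]); return st[i],c[i]
dark=lambda a:a.max(2)<62
for f,rc in((s,(255,230,285,275)),(t,(300,218,325,242))): print(blob(f,rc,dark))
org=lambda a:(a[...,0]>120)&(a[...,0]>1.7*a[...,2])&(a[...,0]>1.5*a[...,1])
print(blob(s,(255,135,310,180),org),blob(t,(200,170,255,215),org))
print(tri([ray(t,(312,229.3)),ray(s,(269.2,237.5))]))
print("grip",atz(t,(312,229.3),.18),atz(s,(269.2,237.5),.18))
E
```

```text
[[ 0.4348 -0.     -0.9005]
 [ 0.9005 -0.      0.4348]
 [-0.     -1.      0.    ]]
(array([263, 235,  13,  26, 261], dtype=int32), array([268.43295019, 246.52490421]))
(array([306, 225,  12,  11,  99], dtype=int32), array([311.4040404 , 230.02020202]))
(array([292, 151,   8,  13,  40], dtype=int32), array([295.6  , 157.425])) (array([226, 200,  19,   4,  60], dtype=int32), array([234.98333333, 201.65      ]))
(array([ 0.50588979, -0.18055206,  0.17666181]), [np.float64(0.0006296275699779336), np.float64(0.0006296275699779104)])
grip [ 0.50630494 -0.18035231  0.18      ] [ 0.50461131 -0.18379341  0.18      ]
```

Run:
```python
from h import *
s,t=pickle.load(open("f0.pkl","rb"))
for nm,f,x0,y0,w,h in(("side",s,240,110,70,70),("top",t,200,165,60,50)):
    a=f["image"][y0:y0+h,x0:x0+w,::-1]; k=min(800//w,600//h); cv2.imwrite(f"pics/{nm}f.png",cv2.resize(a,(w*k,h*k),interpolation=0)); print(nm,k)
for uv in((235.7,191.7),(226,181),(246,181),(226,203),(246,203)): print(atz(t,uv,.255))
# post
print("postbase",[atz(t,uv,.0) for uv in ((130,186),(166,222))])
```

```text
side 8
top 12
[0.60994896 0.05494642 0.255     ]
[0.64172628 0.08477968 0.255     ]
[0.64281492 0.02494793 0.255     ]
[0.57546554 0.08297253 0.255     ]
[0.57653794 0.02340956 0.255     ]
postbase [array([0.659462  , 0.44932269, 0.        ]), array([0.53422352, 0.31721009, 0.        ])]
```

View pics/sidef.png

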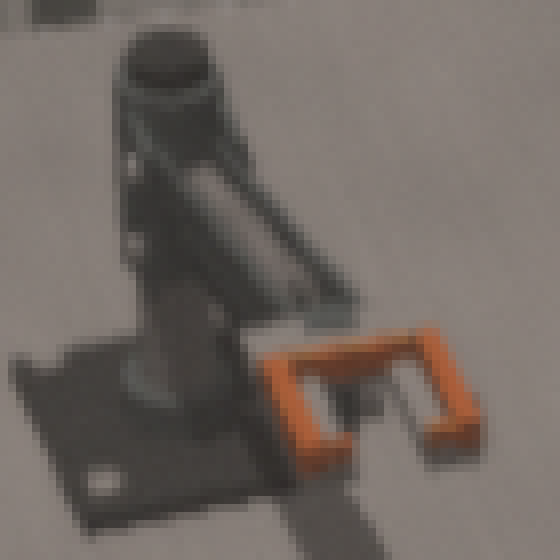

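View pics/topf.png

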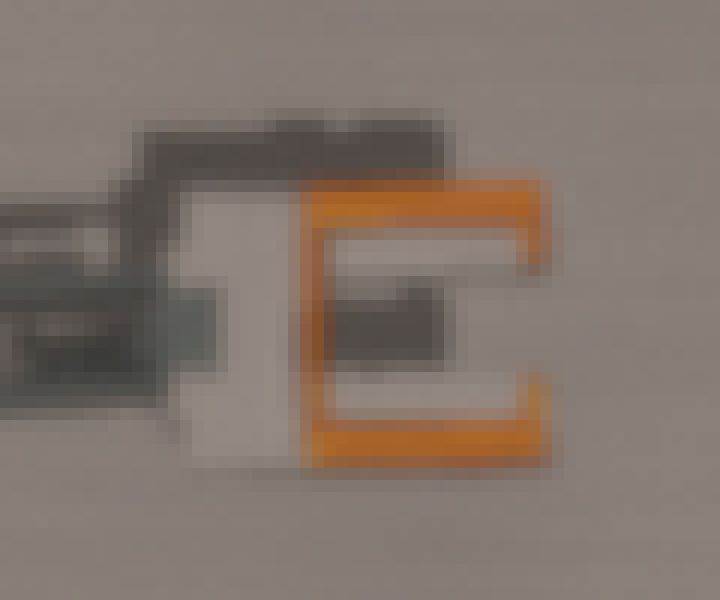

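>>> {"fn": "send_rows", "kwargs": {
  "plan": [
    [0,-2,0,10.7,1],
    [0,-2,0,10.7,1],
    [0,-2,0,10.7,1],
    [0,-2,0,10.7,1],
    [0,-2,0,10.7,1],
    [0,-2,0,10.7,1],
    [1,0,-3,0,1],
    [1.2,0,-4.4,0,1],
    [1.2,0,-4.4,0,1],
    [1.2,0,-4.4,0,1],
    [1.2,0,-4.4,0,1],
    [1.2,0,-4.4,0,1]
  ]
}}

```text
clock: 2.95
tcp_pos: [0.3639, 0.3564, 0.3655]
orientation: [-1.57, -0.0, 0.0]
contact_force: [0.6, -0.3, -0.9]
grip_width: 0.0852
```

>>> {"fn": "send_rows", "kwargs": {
  "plan": [
    [1.2,0,-4.4,0,1],
    [1.2,0,-4.4,0,1],
    [1.2,0,-4.4,0,1],
    [1.2,0,-4.4,0,1],
    [1.2,0,-4.4,0,1],
    [1.2,0,-4.4,0,1],
    [1.2,0,-4.4,0,1],
    [1.2,0,-4.4,0,1],
    [1.2,0,-4.4,0,1],
    [1.2,0,-4.4,0,1],
    [1.2,0,-4.4,0,1],
    [0,0,0,0,1]
  ]
}}

```text
clock: 4.45
tcp_pos: [0.4957, -0.1299, 0.3656]
orientation: [-1.573, 0.004, -0.005]
contact_force: [0.5, 0.4, 0.6]
grip_width: 0.0852
```

Run:
```python
from bench import r
from h import *
o=r.get_obs(); print(o["clock"],o["tcp_pos"],o["joints"].round(2) if hasattr(o["joints"],"round") else o["joints"],o["qvel"],o["contact_force"]);print(R.from_rotvec(o["orientation"]).as_matrix().round(4))
f=r.grab_frame("wrist");pickle.dump((f,o),open("w1.pkl","wb"));cv2.imwrite("pics/w1.png",f["image"][:,:,::-1])
print(proj(f,[.506,-.18,.18]),proj(f,[.506,-.18,0]))
```

```text
4.45 [ 0.4957191  -0.12990158  0.36562721] [-0.67  0.12  0.9   1.82 -0.1   1.25  0.25] [-0.0397947  -0.02197428 -0.06770876  0.02475033 -0.00077263  0.01024456
 -0.05556675] [0.52983614 0.44571311 0.61929821]
[[ 1.0e+00  6.0e-04  6.1e-03]
 [-6.1e-03 -1.9e-03  1.0e+00]
 [ 7.0e-04 -1.0e+00 -1.9e-03]]
[291.1312184  235.04972594] [288.06411444 191.59030202]
```

View pics/w1.png

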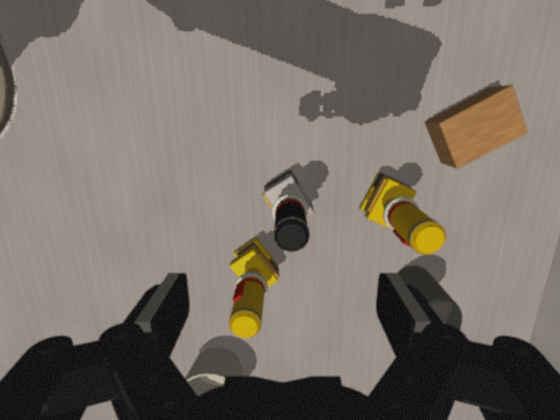

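Run:
```python
from h import *
f,o=pickle.load(open("w1.pkl","rb"))
g=f["image"].astype(int); m=np.zeros((420,560),np.uint8); m[190:260,260:320]=(g.max(2)<50)[190:260,260:320]
x,y,w,h=cv2.boundingRect(m); print(x,y,w,h)
cv2.imwrite("pics/w1z.png",cv2.resize(f["image"][170:260,240:340,::-1],(600,540),interpolation=0))
for uv in((292,235),(244.5,324),(427,237)): print(atz(f,uv,.18))
print(atz(f,(291.5,235),.175))
```

```text
275 202 34 48
[ 0.5069007  -0.17995043  0.18      ]
[ 0.45304045 -0.28890271  0.18      ]
[ 0.64723311 -0.1831137   0.18      ]
[ 0.50652586 -0.18197764  0.175     ]
```

View pics/w1z.png

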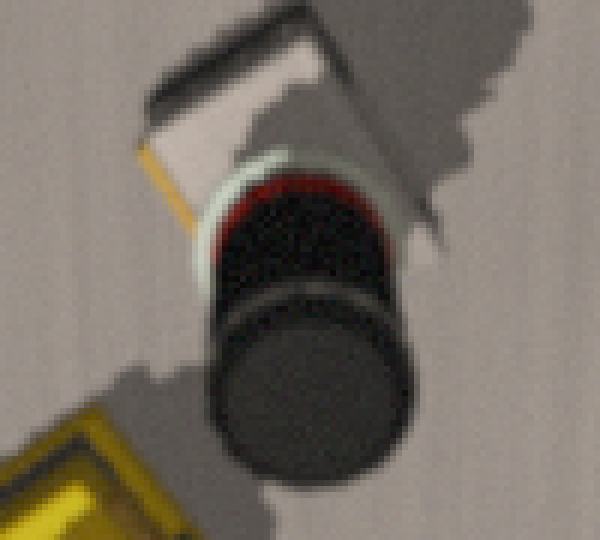

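>>> {"fn": "send_rows", "kwargs": {
  "plan": [
    [0.6,2,-2.5,0,1],
    [0.5,3,-2.5,0,1],
    [0,3,0,0,1],
    [0,3,0,0,1],
    [0,0,0,0,1],
    [0,0,0,0,1]
  ],
  "force": 60
}}

```text
clock: 5.25
tcp_pos: [0.5075, -0.1755, 0.2564]
orientation: [-1.571, -0.002, 0.0]
contact_force: [0.0, 0.5, -0.5]
grip_width: 0.0854
```

>>> {"fn": "send_rows", "kwargs": {
  "plan": [
    [0,1.6,-0.4,0,1],
    [0,3,0,0,1],
    [0,3,0,0,1],
    [0,2.5,0,0,1],
    [0,1.5,0,0,1],
    [0,0,0,0,1],
    [0,0,0,0,1]
  ]
}}

```text
clock: 6.12
tcp_pos: [0.5074, -0.1804, 0.1401]
orientation: [-1.571, -0.001, -0.001]
contact_force: [0.2, -0.2, 0.5]
grip_width: 0.0857
```

Run:
```python
from bench import r
from h import *
for c in ("side","wrist"):
    f=r.grab_frame(c); pickle.dump(f,open(c+"2.pkl","wb")); im=f["image"][:,:,::-1]
    if c=="side": im=cv2.resize(im[200:340,200:360],(640,560),interpolation=2)
    cv2.imwrite(f"pics/{c}2.png",im)
o=r.get_obs(); print(o["tcp_pos"])
```

```text
[ 0.50754373 -0.18024763  0.14023346]
```

View pics/side2.png

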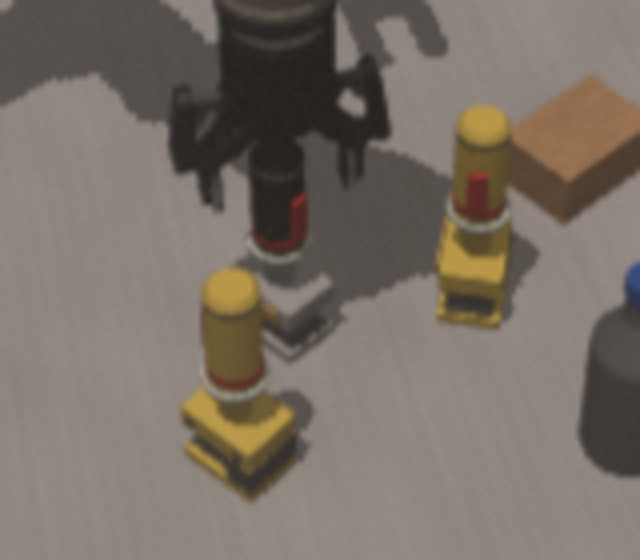

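View pics/wrist2.png

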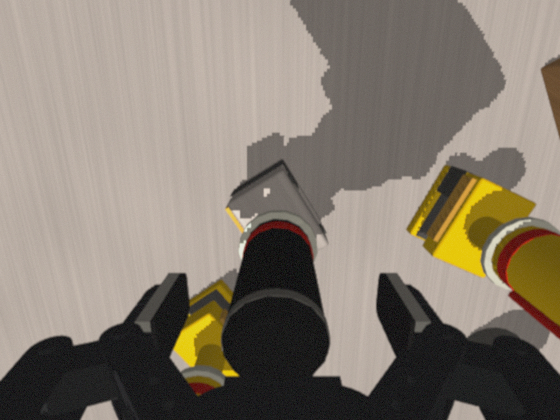

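>>> {"fn": "send_rows", "kwargs": {
  "plan": [
    [-0.2,0,0,0,1],
    [0,0,0,0,0.7],
    [0,0,0,0,0.5],
    [0,0,0,0,0.3],
    [0,0,0,0,0.1],
    [0,0,0,0,0],
    [0,0,0,0,0],
    [0,0,0,0,0]
  ],
  "force": 60
}}

```text
clock: 7.22
tcp_pos: [0.5052, -0.1801, 0.1396]
orientation: [-1.571, -0.001, -0.0]
contact_force: [-0.4, 0.8, 4.6]
grip_width: 0.0364
```

>>> {"fn": "send_rows", "kwargs": {
  "plan": [
    [0,-0.5,0,0,0],
    [0,-1,0,0,0],
    [0,-1.5,0,0,0],
    [0,-1.5,0,0,0],
    [0,-1.5,0,0,0],
    [0,-1,0,0,0],
    [0,0,0,0,0],
    [0,0,0,0,0],
    [0,0,0,0,0]
  ]
}}

```text
clock: 8.35
tcp_pos: [0.5045, -0.1799, 0.2087]
orientation: [-1.571, 0.001, 0.001]
contact_force: [-0.5, -0.2, -6.4]
grip_width: 0.0367
```

Run:
```python
from bench import r
from h import *
for c in ("side","wrist"):
    f=r.grab_frame(c); pickle.dump(f,open(c+"3.pkl","wb")); im=f["image"][:,:,::-1]
    if c=="side": im=cv2.resize(im[180:320,200:360],(640,560),interpolation=2)
    cv2.imwrite(f"pics/{c}3.png",im)
o=r.get_obs(); print(o["tcp_pos"],o["contact_force"],o["moment"],o["orientation"])
```

```text
[ 0.50457852 -0.17995504  0.20885702] [-0.81046219  0.82693286 -5.87604027] [ 0.01610277  0.00051457 -0.02453292] [-1.57078751e+00  3.88270047e-04  1.05276376e-03]
```

View pics/side3.png

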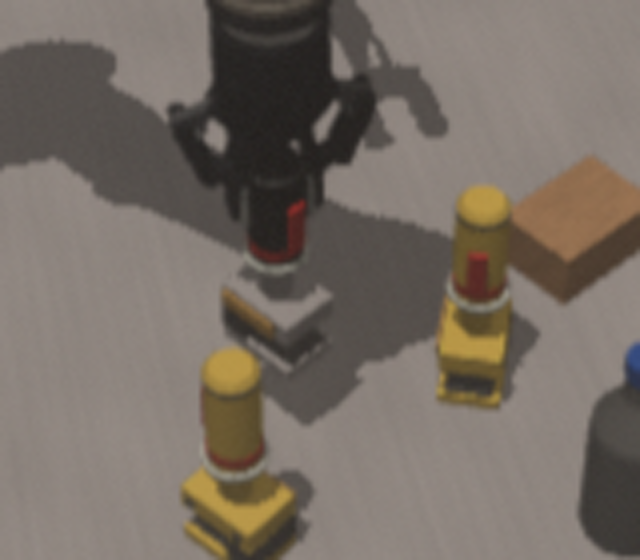

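View pics/wrist3.png

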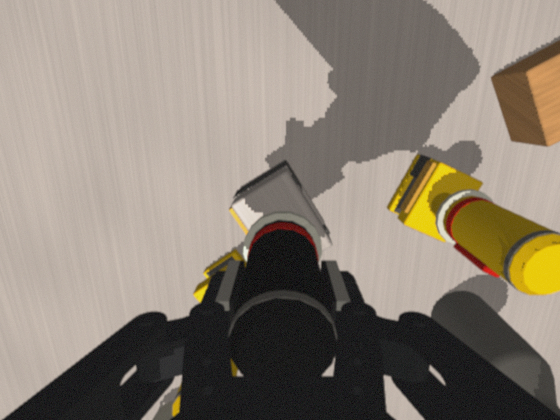

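>>> {"fn": "send_rows", "kwargs": {
  "plan": [
    [0,-2,0,0,0],
    [0,-3,0,0,0],
    [0,-3,0.5,0,0],
    [1,-2,1.5,0,0],
    [2,-0.6,2.5,0,0],
    [2.5,0,3,0,0],
    [2.5,0,3,0,0],
    [1.5,0,2,0,0],
    [1,0,1,0,0],
    [0,0,0,0,0],
    [0,0,0,0,0]
  ]
}}

```text
clock: 9.82
tcp_pos: [0.6089, -0.047, 0.3154]
orientation: [-1.572, 0.002, -0.001]
contact_force: [-0.8, 0.5, -6.8]
grip_width: 0.0367
```

Run:
```python
from bench import r
from h import *
fs={}
for c in ("side","wrist","top"):
    f=r.grab_frame(c); fs[c]=f; im=f["image"][:,:,::-1]
    if c=="side": im=cv2.resize(im[100:240,210:350],(600,600),interpolation=2)
    if c=="top": im=cv2.resize(im[150:250,200:300],(600,600),interpolation=2)
    cv2.imwrite(f"pics/{c}4.png",im)
o=r.get_obs(); print(o["tcp_pos"],o["contact_force"],o["moment"],o["orientation"],o["joints"])
pickle.dump((fs,o),open("s4.pkl","wb"))
for z in(.255,): print(proj(fs["wrist"],[.61,.055,z]), proj(fs["wrist"],o["tcp_pos"]+[0,0,-.0526]),proj(fs["wrist"],o["tcp_pos"]+[0,0,.0404]))
```

```text
[ 0.60916367 -0.04630533  0.31553111] [ 0.69021916 -0.22826196 -7.23424133] [ 0.00767562 -0.01944474  0.04747119] [-1.57066514e+00  1.13288534e-03 -1.19452824e-03] [-0.6480011   0.40442546  0.85000144  1.67184088 -0.32136399  1.21204077
  0.27498759]
[281.45065728  56.99225285] [280.56073191 240.39468396] [279.10123618 351.11649655]
```

View pics/wrist4.png

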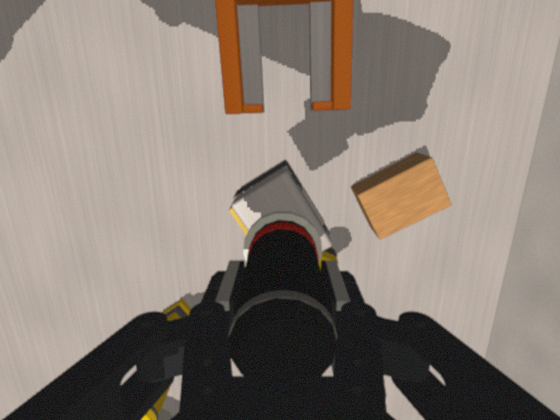

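View pics/side4.png

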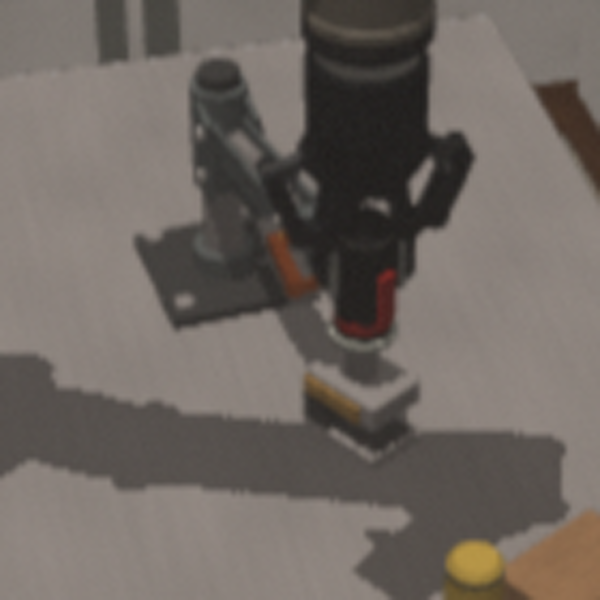

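Run:
```python
from h import *
fs,o=pickle.load(open("s4.pkl","rb"))
im=fs["wrist"]["image"][:,:,::-1]
cv2.imwrite("pics/w4f.png",cv2.resize(im[0:120,210:360],(750,600),interpolation=0))
cv2.imwrite("pics/w4c.png",cv2.resize(im[200:400,220:345],(375,600),interpolation=0))
```

```text
(no output)
```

View pics/w4f.png

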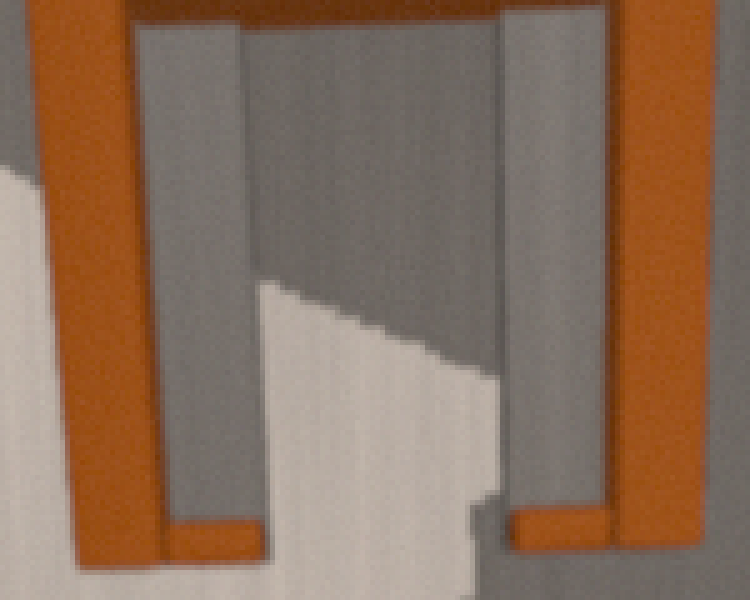

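View pics/w4c.png

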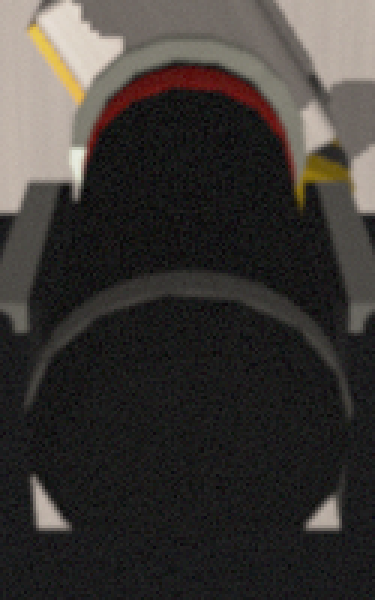

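View pics/top4.png

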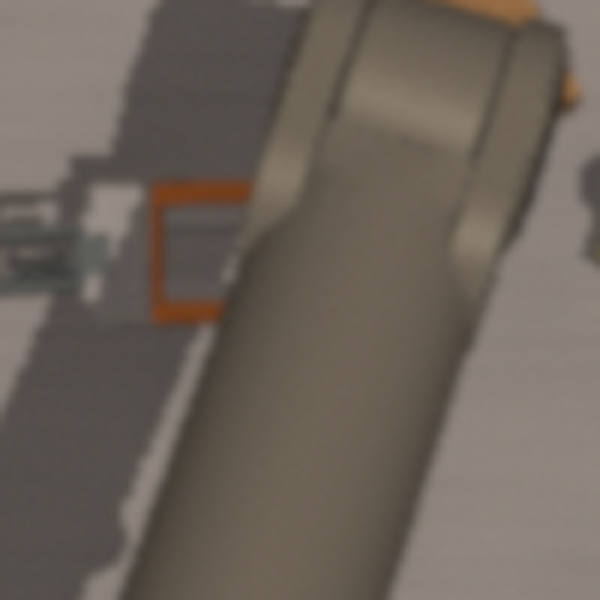

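```bash
cat > fit.py <<'E'
from h import *
from scipy.optimize import least_squares
def fitfork(f,pts,p0=(.61,.055,.245,0,.034,.0045)):
    def fk(p,q):
        a=np.pi/2+p[3]; ex=np.array([np.cos(a),np.sin(a),0]);ey=np.array([-np.sin(a),np.cos(a),0])
        return np.array(p[:3])+q[0]*ex+q[1]*ey+np.array([0,0,q[2]])
    def res(p):
        W,t=p[4],p[5]; out=[]
        for (uv,q) in pts:
            q=np.array([eval(str(c),{"W":W*1000,"t":t*1000}) for c in q])/1000.
            out+=list(proj(f,fk(p,q))-uv)
        return np.array(out)
    s=least_squares(res,p0,x_scale=[.01,.01,.01,.1,.001,.001]); return s.x,s.fun.reshape(-1,2)
E
python3 - <<'E'
from fit import *
fs,o=pickle.load(open("s4.pkl","rb")); f=fs["wrist"]
P=[((263.2,112.4),("-25-t",14,9)),((312.2,110),("-25-t",-14,9)),((262.8,104),(-25,14,9)),((312.6,102),(-25,-14,9)),
((225.6,113.6),("-25-t","W",10)),((350.6,109),("-25-t","-W",10)),((242.6,104.6),(-25,25,9.5)),((332.4,101.6),(-25,-25,9.5)),
((258,4.6),(25,14,0)),((310,2.4),(25,-14,0)),((237,4.8),(25,25,0)),((331,1.6),(25,-25,0))]
x,res=fitfork(f,P); print(x.round(4)); print(res.round(1).tolist())
# collar
def collar(p):
    c=p; th=np.linspace(0,2*np.pi,721)
    q=np.array([proj(f,[c[0]+.023*np.cos(t),c[1]+.023*np.sin(t),c[2]+.008]) for t in th]); return q[:,0].min(),q[:,0].max(),q[:,1].min()
tg=np.array([244,321,212.5])
s=least_squares(lambda p:np.array(collar(p))-tg,[o["tcp_pos"][0],o["tcp_pos"][1],o["tcp_pos"][2]-.0526],x_scale=.01,diff_step=1e-3)
print("collar",s.x.round(4),s.fun,"rel tcp",(s.x-o["tcp_pos"]).round(4))
z=o["tcp_pos"][2]-.0526
s=least_squares(lambda p:np.array(collar([*p,z]))-tg,o["tcp_pos"][:2],x_scale=.01,diff_step=1e-3)
print("collar z fixed",s.x.round(4),z,s.fun,"rel tcp",(s.x-o["tcp_pos"][:2]).round(4))
E
```

```text
[0.6124 0.0571 0.245  0.0348 0.0346 0.0045]
[[-0.6, -0.2], [0.7, 0.3], [-0.7, -0.3], [0.2, -0.3], [-0.2, 0.1], [-0.2, -0.2], [-0.5, -0.1], [0.5, -0.7], [-0.2, 0.2], [0.5, 0.1], [0.2, 0.9], [0.3, 0.0]]
collar [ 0.6103 -0.0509  0.2573] [-1.52226676e-10  1.53534074e-10  4.49432491e-10] rel tcp [ 0.0012 -0.0046 -0.0582]
collar z fixed [ 0.6103 -0.0491] 0.26293110655321217 [-1.20532242  1.2053329   0.0919806 ] rel tcp [ 0.0012 -0.0028]
```

>>> {"fn": "send_rows", "kwargs": {
  "plan": [
    [0.3,0.15,0,0,0],
    [0.25,0,0.5,0,0],
    [-0.04,0,1,0,0],
    [-0.05,0,1.5,0,0],
    [-0.05,0,1.5,0,0],
    [-0.03,0,0.8,0,0],
    [0,0,0,0,0],
    [0,0,0,0,0]
  ]
}}

```text
clock: 10.98
tcp_pos: [0.6135, 0.0073, 0.3139]
orientation: [-1.571, 0.0, -0.0]
contact_force: [0.2, -1.1, -6.5]
grip_width: 0.0365
```

```bash
cat > look.py <<'E'
from bench import r
from fit import *
import sys
n=sys.argv[1]
fs={}
for c in ("side","wrist"):
    f=r.grab_frame(c); fs[c]=f; im=f["image"][:,:,::-1]
    if c=="side": im=cv2.resize(im[120:240,230:350],(600,600),interpolation=2)
    cv2.imwrite(f"pics/{c}{n}.png",im)
    if c=="wrist": cv2.imwrite(f"pics/wz{n}.png",cv2.resize(im[60:260,190:390],(600,600),interpolation=0))
o=r.get_obs(); print(o["clock"],o["tcp_pos"],o["contact_force"],o["moment"],o["orientation"])
pickle.dump((fs,o),open(f"s{n}.pkl","wb"))
E
python3 look.py 5
```

```text
11.075 [0.61351847 0.00708771 0.31390149] [-0.5483092  -0.44037596 -6.35847018] [0.04126799 0.00745168 0.01633983] [-1.57115413e+00  5.20316651e-04 -7.72930346e-04]
```

View pics/wz5.png

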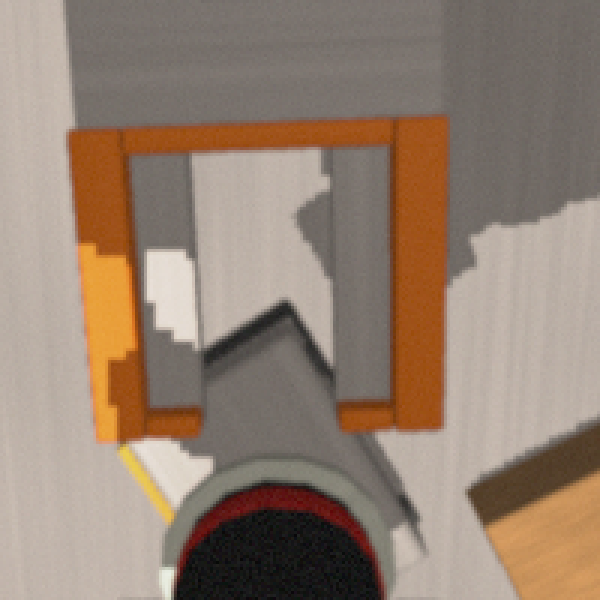

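View pics/side5.png

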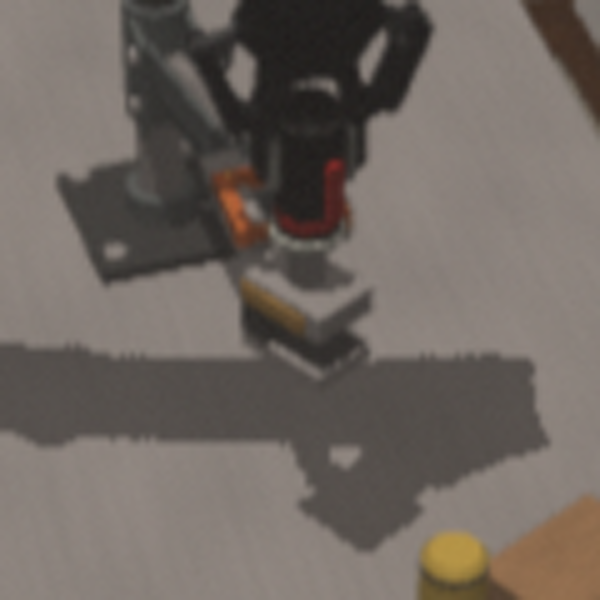

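```bash
cat > fit5.py <<'E'
from fit import *
fs,o=pickle.load(open("s5.pkl","rb")); f=fs["wrist"]
Z=lambda u,v:(190+u/3,60+v/3)
P=[(Z(130,155),(25,25,0)),(Z(390,147),(25,-25,0)),(Z(98,441),("-25-t","W",10)),(Z(441,429),("-25-t","-W",10)),(Z(200,436),("-25-t",14,9)),(Z(343,431),("-25-t",-14,9)),(Z(201,410),(-25,14,9)),(Z(339,403),(-25,-14,9)),(Z(190,153),(25,14,0)),(Z(331,148),(25,-14,0))]
x,res=fitfork(f,P); print(x.round(4)); print(res.round(1).tolist())
a=f["image"]
for z in(-.0526,-.0545,-.056):
  for c in((.0012,-.003),):
    th=np.linspace(0,2*np.pi,721); q=np.array([proj(f,o["tcp_pos"]+[c[0]+.023*np.cos(t),c[1]+.023*np.sin(t),z+.008]) for t in th]); print(z,q[:,0].min(),q[:,0].max(),q[:,1].min())
E
python3 fit5.py
```

```text
[0.6125 0.0573 0.2415 0.0346 0.0349 0.0053]
[[0.9, -0.1], [-0.7, -0.6], [0.4, -0.1], [0.4, 0.0], [0.7, -0.1], [-1.4, 0.1], [-0.1, 0.3], [-0.2, 1.0], [-0.4, -0.2], [0.2, -0.3]]
-0.0526 242.51949720398716 321.7978823670616 213.9216658895362
-0.0545 242.89519784764548 321.4222919525556 212.86388076734983
-0.056 243.18681095498474 321.13076414830635 212.04336381296994
```

>>> {"fn": "send_rows", "kwargs": {
  "plan": [
    [-0.03,0,0.6,0,0],
    [-0.04,0,0.9,0,0],
    [-0.04,0,0.9,0,0],
    [-0.04,0,0.9,0,0],
    [-0.04,0,0.9,0,0],
    [-0.02,0,0.7,0,0],
    [-0.01,0,0.4,0,0],
    [0,0,0,0,0],
    [0,0,0,0,0]
  ]
}}

```text
clock: 12.2
tcp_pos: [0.6113, 0.0605, 0.3138]
orientation: [-1.571, 0.0, -0.0]
contact_force: [-0.2, 0.4, -7.0]
grip_width: 0.0364
```

```bash
sed -i 's/60:260,190:390/160:310,200:360/; s/(600,600),interpolation=0/(640,600),interpolation=0/' look.py; python3 look.py 6
```

```text
12.3 [0.61133565 0.06049769 0.31383628] [ 0.22368617  0.27310005 -8.02961392] [-0.0317506   0.00187106  0.02302733] [-1.57092299e+00  1.68641769e-04 -2.53496829e-04]
```

View pics/wz6.png

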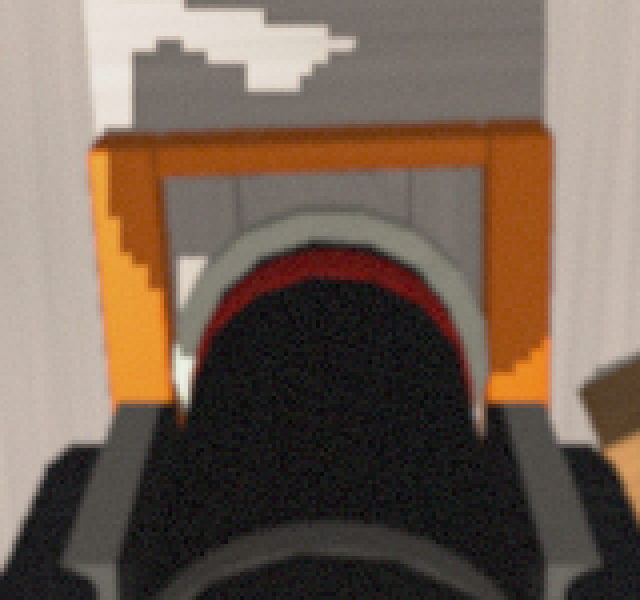

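View pics/side6.png

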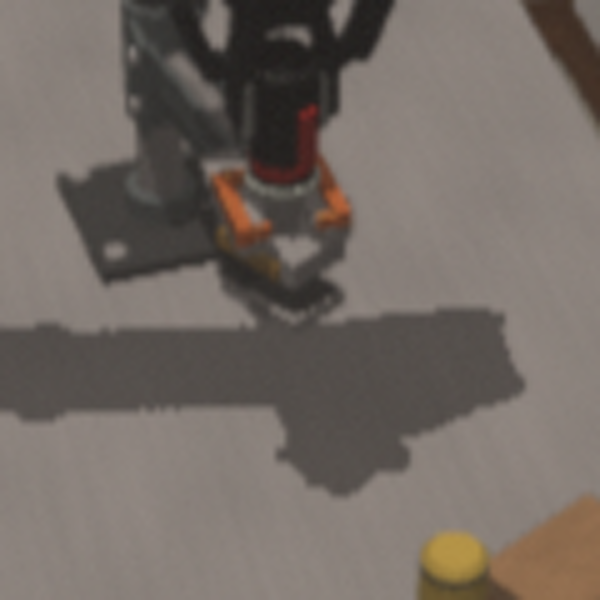

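Run:
```python
from fit import *
fs,o=pickle.load(open("s6.pkl","rb")); f=fs["wrist"]
L=atz(f,(240,204.2),.255);Rr=atz(f,(321,202),.255); print(L,Rr,np.linalg.norm(L-Rr)); 
m=(L+Rr)/2; ax=np.array([-.035,1,0]); print("seat",m-.025*ax)
for z in(-.0526,-.0545):
    zz=o["tcp_pos"][2]+z+.008; e=atz(f,(282.5,212.5),zz); print("collar c y",e[1]-.023, "x L/R", atz(f,(243,245),zz)[0],atz(f,(321.75,245),zz)[0])
```

```text
[0.58730849 0.08188169 0.255     ] [0.63578348 0.08322743 0.255     ] 0.04849365953622551
seat [0.61242098 0.05755456 0.255     ]
collar c y 0.058277260554015935 x L/R 0.5899699103863189 0.6353877706229829
collar c y 0.05765814231563778 x L/R 0.5897209611179468 0.6356381054643974
```

>>> {"fn": "send_rows", "kwargs": {
  "plan": [
    [0,0.3,0,0,0],
    [0,0.3,0,0,0],
    [0,0.2,0,0,0],
    [0,0.2,0,0,0],
    [0,0.1,0,0,0],
    [0,0,0,0,0],
    [0,0,0,0,0]
  ]
}}

```text
clock: 13.18
tcp_pos: [0.6114, 0.061, 0.3029]
orientation: [-1.571, -0.001, 0.0]
contact_force: [-0.2, -0.1, -7.4]
grip_width: 0.0366
```

>>> {"fn": "send_rows", "kwargs": {
  "plan": [
    [0,0.1,0,0,0],
    [0,0.1,0,0,0],
    [0,0.1,0,0,0],
    [0,0.1,0,0,0],
    [0,0,0,0,0],
    [0,0,0,0,0]
  ]
}}

```text
clock: 13.92
tcp_pos: [0.6113, 0.061, 0.2988]
orientation: [-1.571, -0.0, 0.0]
contact_force: [-0.2, 0.0, -6.4]
grip_width: 0.0362
```

```bash
python3 look.py 7
```

```text
14.025 [0.61137791 0.06100855 0.29882349] [ 0.61457738 -0.55722625 -6.50169747] [ 0.02733817  0.00809292 -0.03459239] [-1.57078708e+00 -4.18386716e-04  2.90780002e-04]
```

View pics/wz7.png

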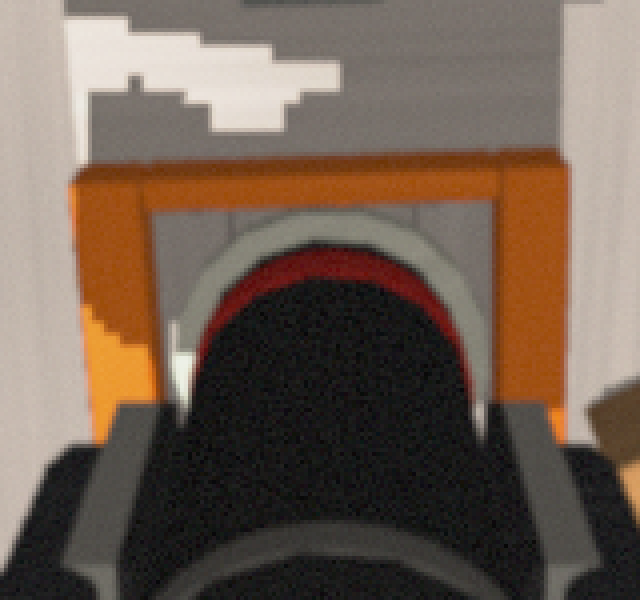

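View pics/side7.png

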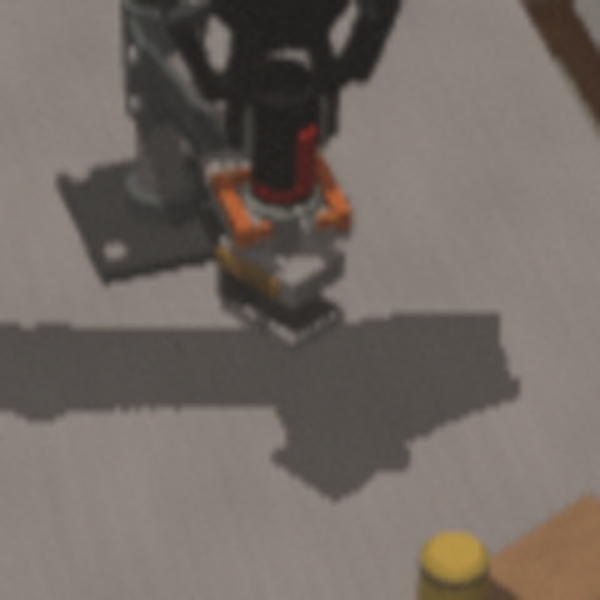

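>>> {"fn": "send_rows", "kwargs": {
  "plan": [
    [-0.1,0,-0.12,0,0],
    [0,0.1,0,0,0],
    [0,0,0,0,0],
    [0,0.1,0,0,0],
    [0,0,0,0,0],
    [0,0,0,0,0]
  ]
}}

```text
clock: 14.78
tcp_pos: [0.6105, 0.0597, 0.297]
orientation: [-1.571, -0.001, -0.0]
contact_force: [-0.4, -0.1, -4.5]
grip_width: 0.0365
```

>>> {"fn": "send_rows", "kwargs": {
  "plan": [
    [0,0.1,0,0,0],
    [0,0,0,0,0],
    [0,0,0,0,0]
  ]
}}

```text
clock: 15.15
tcp_pos: [0.6104, 0.0596, 0.2959]
orientation: [-1.571, -0.0, -0.0]
contact_force: [0.2, -2.1, -3.9]
grip_width: 0.0364
```

>>> {"fn": "send_rows", "kwargs": {
  "plan": [
    [0,0.1,-0.02,0,0],
    [0,0,0,0,0],
    [0,0,0,0,0]
  ]
}}

```text
clock: 15.52
tcp_pos: [0.6103, 0.0597, 0.2948]
orientation: [-1.571, -0.0, 0.0]
contact_force: [0.6, -2.0, -3.7]
grip_width: 0.0366
```

>>> {"fn": "send_rows", "kwargs": {
  "plan": [
    [0,0.1,-0.1,0,0],
    [0,0.2,-0.06,0,0],
    [0,0.2,-0.06,0,0],
    [0,0.2,-0.06,0,0],
    [0.01,0.2,-0.05,0,0],
    [0,0,0,0,0],
    [0,0,0,0,0]
  ]
}}

```text
clock: 16.4
tcp_pos: [0.6103, 0.0564, 0.2857]
orientation: [-1.571, -0.0, 0.001]
contact_force: [-0.7, 0.8, -3.8]
grip_width: 0.0367
```

```bash
python3 look.py 8
```

```text
16.5 [0.61034913 0.05618969 0.28580528] [-0.41792815  1.37770094 -4.76747423] [0.187005   0.04208791 0.00492094] [-1.57087703e+00 -1.00687058e-04  4.11441439e-04]
```

View pics/wz8.png

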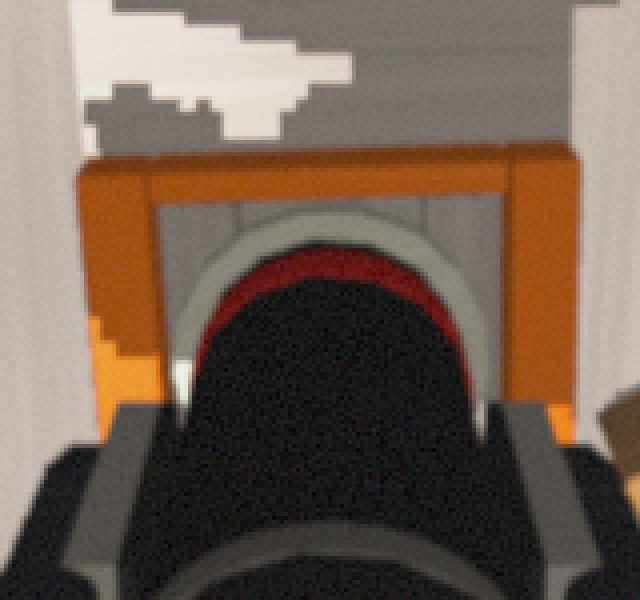

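View pics/side8.png

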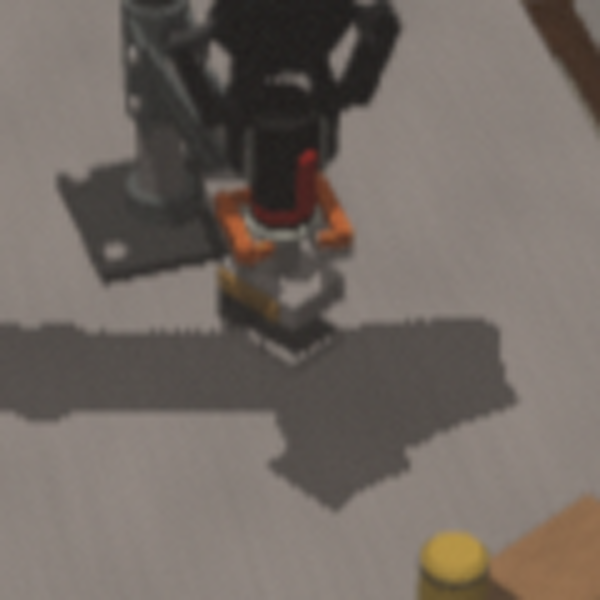

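>>> {"fn": "send_rows", "kwargs": {
  "plan": [
    [0,0.2,-0.03,0,0],
    [0,0.3,-0.07,0,0],
    [0,0.4,-0.08,0,0],
    [0.01,0.4,-0.08,0,0],
    [0,0.4,-0.08,0,0],
    [0.01,0.4,-0.07,0,0],
    [0,0.4,-0.06,0,0],
    [0,0.4,-0.06,0,0],
    [0.01,0.3,-0.04,0,0],
    [0,0.2,-0.03,0,0],
    [0,0,0,0,0],
    [0,0,0,0,0]
  ]
}}

```text
clock: 18.0
tcp_pos: [0.6107, 0.0503, 0.2518]
orientation: [-1.571, -0.0, 0.0]
contact_force: [-0.3, -1.2, -2.6]
grip_width: 0.0365
```

>>> {"fn": "send_rows", "kwargs": {
  "plan": [
    [0,0,0,0,0],
    [0,0,0,0,0]
  ]
}}

```text
clock: 18.25
tcp_pos: [0.6107, 0.0503, 0.2519]
orientation: [-1.571, -0.0, 0.0]
contact_force: [-0.1, -1.9, -0.8]
grip_width: 0.0364
```

```bash
python3 look.py 9
```

```text
18.35 [0.61072842 0.0503225  0.25185872] [-0.42689236 -1.81237488 -2.07662288] [-0.35492133  0.06021622  0.00172878] [-1.57075252e+00 -4.29985171e-04  3.92730744e-04]
```

View pics/wz9.png

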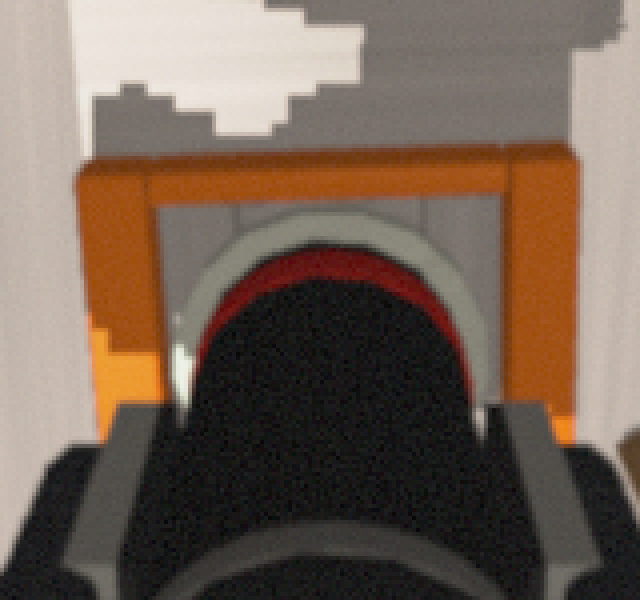

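>>> {"fn": "send_rows", "kwargs": {
  "plan": [
    [0,0.2,-0.08,0,0],
    [0,0.2,-0.03,0,0],
    [0,0.2,-0.02,0,0],
    [0,0.2,-0.02,0,0],
    [0,0.2,-0.02,0,0],
    [0,0.2,-0.01,0,0],
    [0,0.2,-0.01,0,0],
    [0,0.2,0,0,0],
    [0,0,0,0,0],
    [0,0,0,0,0],
    [0,0,0,0,0]
  ]
}}

```text
clock: 19.73
tcp_pos: [0.6106, 0.0486, 0.2358]
orientation: [-1.571, -0.0, 0.001]
contact_force: [0.1, 3.6, -1.1]
grip_width: 0.0364
```

```bash
cat > avg.py <<'E'
from bench import r
import numpy as np
a=[]
for i in range(6):
    r.grab_frame("wrist"); o=r.get_obs(); a.append(o["contact_force"])
print(o["clock"],o["tcp_pos"],np.mean(a,0),np.std(a,0)); print(o["qvel"].round(4),o["moment"])
E
python3 avg.py
```

```text
20.025 [0.61068141 0.04843898 0.23579352] [-0.32124185  3.3643543  -1.52565016] [0.52258858 0.45394324 0.38871258]
[ 0.0014 -0.0004  0.0006 -0.0005 -0.0026 -0.0006 -0.0008] [0.8108357  0.0811329  0.00854977]
```

>>> {"fn": "send_rows", "kwargs": {
  "plan": [
    [0,0,0.06,0,0],
    [0,0,0,0,0],
    [0,0,0,0,0]
  ]
}}

```text
clock: 20.4
tcp_pos: [0.6107, 0.0486, 0.2358]
orientation: [-1.571, -0.0, 0.0]
contact_force: [-0.1, 0.7, -0.1]
grip_width: 0.0366
```

```bash
python3 avg.py
```

```text
20.7 [0.61073286 0.04868211 0.23580037] [-0.85071413  1.12649533 -1.03098059] [0.44456678 0.47910445 0.69733153]
[ 0.0006 -0.0021 -0.0007 -0.0006 -0.0017 -0.0012 -0.0002] [ 0.1768563   0.12299397 -0.01103324]
```

>>> {"fn": "send_rows", "kwargs": {
  "plan": [
    [0,0.2,0,0,0],
    [0,0.2,0,0,0],
    [0,0.2,0,0,0],
    [0,0.2,0,0,0],
    [0,0,0,0,0],
    [0,0,0,0,0],
    [0,0,0,0,0]
  ]
}}

```text
clock: 21.58
tcp_pos: [0.6107, 0.0487, 0.2278]
orientation: [-1.571, -0.0, 0.0]
contact_force: [0.3, -1.6, -0.3]
grip_width: 0.0364
```

```bash
python3 avg.py;python3 avg.py
```

```text
21.875 [0.61072095 0.0487582  0.22781853] [-0.03373905 -2.22980625 -0.89140334] [0.47030974 0.42862566 0.44457975]
[ 0.0004  0.0002 -0.0012 -0.0004 -0.0015 -0.0005 -0.0014] [-0.63523284  0.0311261   0.07214692]
22.175 [0.6107382  0.04877977 0.22780314] [-0.36233804 -2.89469144 -0.49928906] [0.48741188 0.46821534 0.41157761]
[-0.0004  0.0009 -0.0015  0.0006 -0.0014 -0.0001  0.0009] [-0.78594035  0.04372188 -0.00471075]
```

>>> {"fn": "send_rows", "kwargs": {
  "plan": [
    [0,0.2,-0.04,0,0],
    [0,0.2,0,0,0],
    [0,0.1,0,0,0],
    [0,0,0,0,0],
    [0,0,0,0,0],
    [0,0,0,0,0]
  ]
}}

```text
clock: 22.92
tcp_pos: [0.6108, 0.0487, 0.2228]
orientation: [-1.571, -0.001, 0.0]
contact_force: [-0.3, -2.3, -1.1]
grip_width: 0.0368
```

```bash
python3 avg.py;python3 avg.py
```

```text
23.225 [0.61075992 0.04870218 0.22279418] [ 0.13040046 -2.30153404 -0.81596271] [0.61418601 0.5325948  0.64726748]
[-0.0001  0.0002  0.0007 -0.     -0.0005 -0.     -0.0003] [-0.4713312  -0.02584842  0.046397  ]
23.525 [0.61075229 0.04868704 0.2228195 ] [ 0.22232213 -1.84347606 -0.43468069] [0.33958299 0.45749468 0.23434973]
[-0.0006 -0.     -0.0003 -0.0003  0.0001  0.0007 -0.0008] [-0.51248925 -0.09069937  0.014726  ]
```

>>> {"fn": "send_rows", "kwargs": {
  "plan": [
    [0,0.1,-0.08,0,0],
    [0,0.2,0,0,0],
    [0,0.2,0,0,0],
    [0,0,0,0,0],
    [0,0,0,0,0],
    [0,0,0,0,0]
  ]
}}

```text
clock: 24.28
tcp_pos: [0.6107, 0.0484, 0.2178]
orientation: [-1.57, -0.001, 0.001]
contact_force: [0.1, 2.3, -0.0]
grip_width: 0.0366
```

```bash
python3 avg.py;python3 avg.py; python3 look.py 10
```

```text
24.575 [0.61069253 0.04833665 0.21776378] [-0.17141344  3.62935685 -0.14819776] [0.35847291 0.39351463 0.63800821]
[ 0.0012  0.0012  0.0007 -0.0005  0.0016  0.0004 -0.0013] [ 0.99209827  0.14584671 -0.08353424]
24.875 [0.61073996 0.04800939 0.21777545] [-0.51310945  3.9876589   0.19516525] [0.41212694 0.53978461 0.46355059]
[ 0.0009 -0.0007  0.0022  0.0022 -0.     -0.0022  0.0014] [ 0.99554387  0.0551304  -0.02373412]
24.975 [0.61072549 0.04789267 0.21778246] [-0.74860241  4.16762874 -0.09171319] [1.02970958 0.05446905 0.0251118 ] [-1.57068710e+00 -3.67977123e-04  4.38472467e-04]
```

View pics/wz10.png

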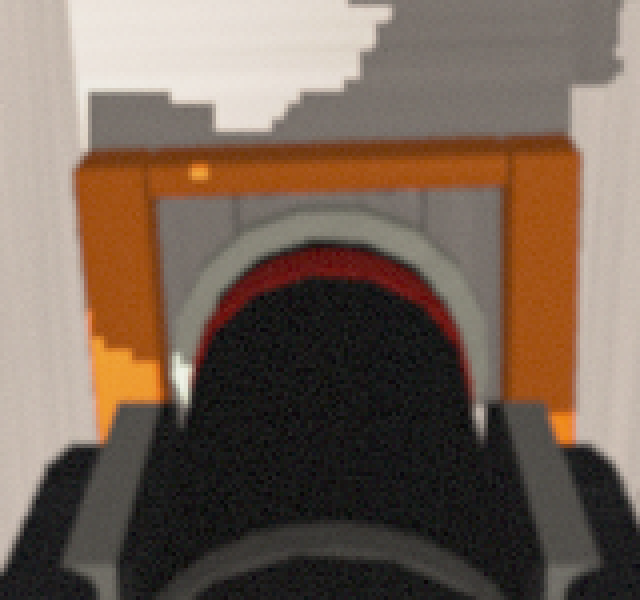

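View pics/side10.png

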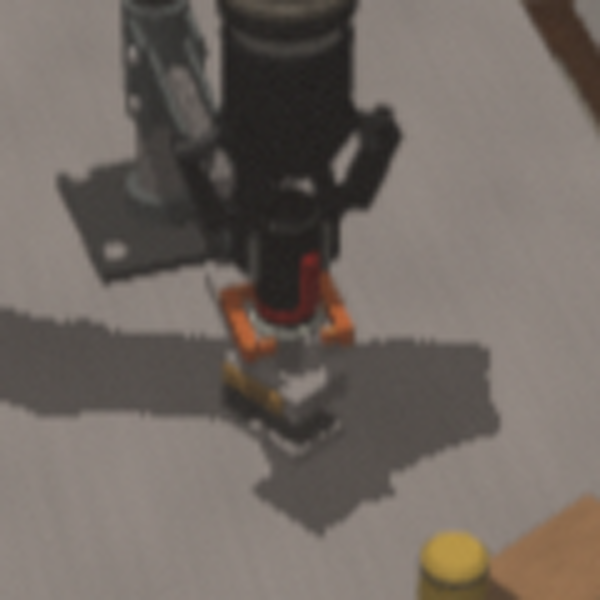

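>>> {"fn": "send_rows", "kwargs": {
  "plan": [
    [0,0,0.05,0,0],
    [0,0,0,0,0],
    [0,0,0,0,0]
  ]
}}

```text
clock: 25.35
tcp_pos: [0.6108, 0.048, 0.2178]
orientation: [-1.571, -0.0, 0.0]
contact_force: [-0.2, 2.5, -0.6]
grip_width: 0.0368
```

```bash
python3 avg.py;python3 avg.py
```

```text
25.65 [0.6107307  0.04803037 0.21780945] [-0.49733259  2.1992777  -0.01419457] [0.31113462 0.60561147 0.42208361]
[-0.0017  0.0011  0.0008  0.0006 -0.0003  0.0007  0.0004] [0.53816411 0.08197375 0.01380962]
25.95 [0.61073083 0.04809985 0.21781348] [-0.45934117  1.83033183 -0.45541607] [0.43475274 0.19262932 0.2934434 ]
[-0.0011  0.0009  0.0001  0.0011  0.0018  0.0006 -0.0011] [0.44284222 0.13913628 0.03504687]
```

>>> {"fn": "send_rows", "kwargs": {
  "plan": [
    [0,0.1,0.03,0,0],
    [0,0.1,0,0,0],
    [0,0,0,0,0],
    [0,0,0,0,0],
    [0,0,0,0,0]
  ],
  "force": 20
}}

```text
clock: 26.58
tcp_pos: [0.6108, 0.0483, 0.2158]
orientation: [-1.571, -0.0, 0.0]
contact_force: [0.6, -0.3, 0.2]
grip_width: 0.0367
```

```bash
python3 avg.py;python3 avg.py
```

```text
26.875 [0.61076813 0.04840089 0.21581367] [-0.02600629 -0.34007239  0.14997024] [0.24599263 0.55790437 0.75348469]
[-0.0002 -0.0007 -0.     -0.0003 -0.0022 -0.0005 -0.0006] [-0.24004615 -0.06350762  0.01520064]
27.175 [0.61078465 0.04838513 0.21582923] [ 0.25401878 -1.24527112  0.20942147] [0.39541431 0.34256025 0.4451919 ]
[ 0.0005  0.0004  0.0004 -0.0002 -0.001  -0.0003  0.0002] [-0.31570147 -0.02286867  0.02329959]
```

>>> {"fn": "send_rows", "kwargs": {
  "plan": [
    [0,0,0,0,0.42],
    [0,0,0,0,0.44],
    [0,0,0,0,0.46],
    [0,0,0,0,0.48],
    [0,0,0,0,0.52],
    [0,0,0,0,0.58],
    [0,0,0,0,0.7],
    [0,0,0,0,0.9],
    [0,0,0,0,1],
    [0,0,0,0,1]
  ]
}}

```text
clock: 28.42
tcp_pos: [0.6108, 0.0487, 0.2158]
orientation: [-1.571, -0.0, 0.0]
contact_force: [0.8, -0.6, 0.4]
grip_width: 0.0858
```

```bash
python3 look.py 11
```

```text
28.525 [0.61073985 0.04866634 0.21579476] [ 0.00556789  0.32673291 -1.00472871] [ 0.0039551  -0.02340785 -0.03005033] [-1.57074963e+00 -4.12266769e-04  4.42931985e-04]
```

View pics/wrist11.png

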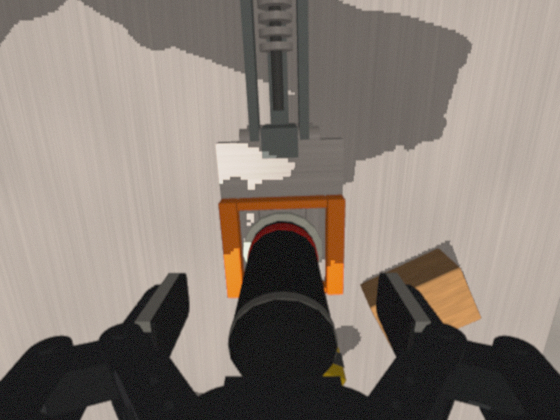

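View pics/side11.png

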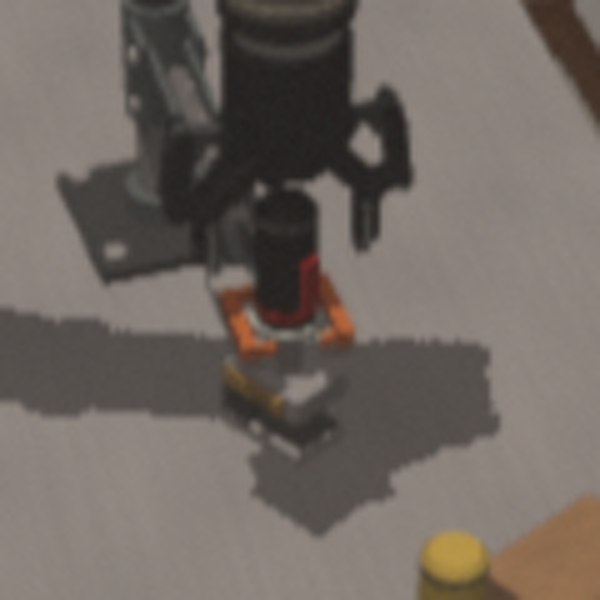

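>>> {"fn": "send_rows", "kwargs": {
  "plan": [
    [0,-0.5,0,0,1],
    [0,-1,0,0,1],
    [0,-2,0,0,1],
    [0,-2.5,0,0,1],
    [0,-2.5,0,0,1],
    [0,-2.5,0,0,1],
    [0,-1.5,0,0,1],
    [0,-0.5,0,0,1],
    [0,0,0,0,1],
    [0,0,0,0,1]
  ]
}}

```text
clock: 29.78
tcp_pos: [0.6103, 0.0487, 0.3449]
orientation: [-1.571, 0.001, 0.002]
contact_force: [-0.4, 0.1, -0.8]
grip_width: 0.0857
```

```bash
python3 look.py 12
```

```text
29.875 [0.61040307 0.04864627 0.34498936] [-0.50236122  0.12575528  0.58084028] [ 0.02531365  0.03516863 -0.05052218] [-1.57122466e+00  7.29829407e-04  1.40050670e-03]
```

View pics/wrist12.png

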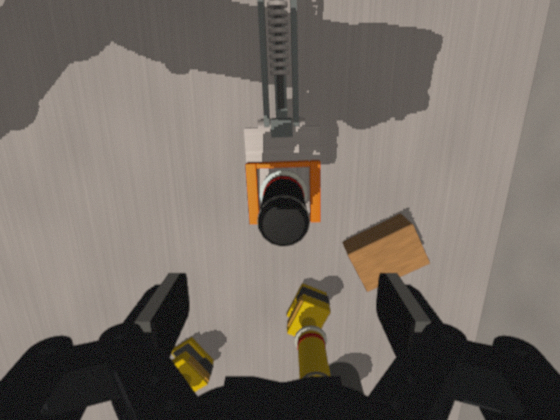

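View pics/side12.png

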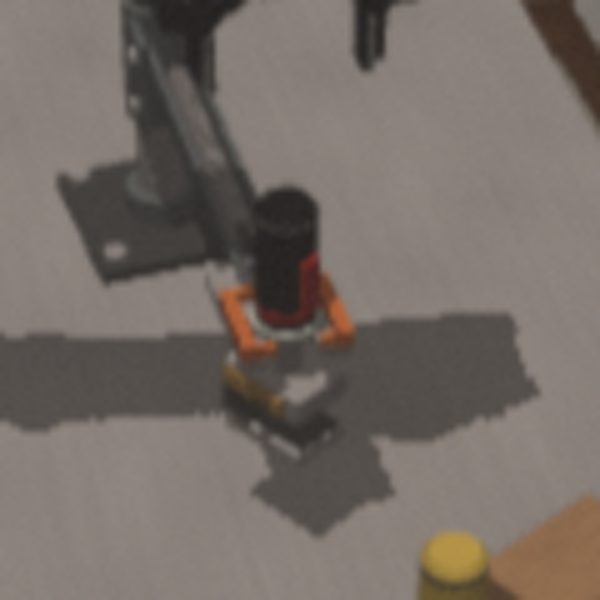

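Run:
```python
from bench import r
from fit import *
a=[pickle.load(open(f"s{n}.pkl","rb"))[0]["side"]["image"] for n in(11,12)]
b=r.grab_frame("side")["image"]
for x in a: print(np.abs(x[160:215,275:300].astype(int)-b[160:215,275:300]).mean())
f=pickle.load(open("s12.pkl","rb"))[0]["wrist"]
top=atz(f,(283.5,221),.2178-.0526+.093); print("grip top centre",top)
zs=.2158-.0526
g=[atz(f,uv,zs+.0095) for uv in((247,163),(320,161),(250,223),(320,221))]; print(np.round(g,4).tolist())
r.hand_in()
```

```text
3.5881212121212123
0.9641212121212122
grip top centre [0.61233455 0.04954889 0.2582    ]
[[0.5787, 0.076, 0.1727], [0.6462, 0.0779, 0.1727], [0.5797, 0.0171, 0.1727], [0.6483, 0.0192, 0.1727]]
the job is handed in; nothing more can be done
```

The clipper is hanging in the fork, let go, and the job is handed in at about 30 s of the 54 s allowed; no verdict is reported.

**What I did:** I took the black clipper by its grip and lifted it, then ran the neck into the fork along the fork's own axis. I lowered the collar into the pocket and kept hold while the arm sank about 82 mm, moving outward with it. I opened the fingers gradually once the vertical force on the tool was within noise of zero (about +0.2 N), then went straight up.

**Last checks:**
- **Position:** the grip top measures (0.612, 0.0495). The rim edges put the pocket centre at about (0.613, 0.048). That is 1 to 2 mm apart, against the 6 mm allowed.
- **At rest:** the side view shows the clipper upright. The last two side frames match to within image noise. The fork sat at the same height before and after I drew back.
- **Other objects:** the robot is clear of everything, and at no point did I go near the bottle, tub or carton. I did not re-measure them at the end.

**What disagreed:**
- **Sideways force:** while sinking it swung between about −3 and +4 N because my outward steps did not match the arm's path exactly. I corrected it each time, and it stayed well under the 20 N limit.
- **Collar height:** one camera fit put the collar 5 mm lower on the tool than the grasp geometry did. The height at which it touched the fork agreed with the grasp geometry.

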